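# Return a bean cup to the box with the locking lid stay

## Robot

A 6-joint arm with a two-finger parallel gripper is mounted at the origin on a cart in front of the work surface, level with it; the furniture and walls round the work are solid. World frame = base frame: x ahead of the robot, y to its left, z up, the work surface at z = 0. Lengths are in m, angles in rad, forces in N, time in s.
With the tool pointing down it reaches from about 0.375 to 0.9 m from the base axis. Payload 3.1 kg.
Tool frame: the origin (TCP) lies midway between the tips of the shut fingers; the grasp point (between the pads) lies 19 mm behind it; x points along the fingers, y is the direction in which the jaws open and shut, and the axes are right-handed (so a half turn about x gives the same grasp; the last joint's range is limited). The gripper opens to 87 mm and grips with 3 to 60 N. Pads are 19 mm wide; open, the fingers measure 117 mm over their backs; the gripper's body (75 mm by 190 mm) begins 51 mm behind the grasp point.
Start: joints at [-1.438, 0.527, 1.433, -0, 1.181, -0.178], TCP at [0.191, -0.595, 0.223] pointing down, gripper open.
Joint ranges: [-3.08, 3.08], [-0.75, 2.2], [0.22, 2.44], [-1.43, 4.57], [0, 2.65], [-2.85, 2.85]. Speed limits (rad/s): [2.79, 2.79, 3.14, 3.14, 3.14, 3.14].

## Interface

Orientations are given as a unit quaternion [x, y, z, w].
In Python, from rig import get_obs, imaging, robot gives the robot as it stands.
- The arm moves only by the shell command python3 -m inch 'ROWS' [FORCE]. ROWS is JSON, a list of rows, each a list of 3 entries, a list of its own where there are three numbers: the finger opening in mm, from 0 to 87, then the shift along the tool's x, y, z in mm, then the turn, a rotation vector about the tool's x, y, z in degrees. In form: [[grip, [dx, dy, dz], [wx, wy, wz]], ...]. A call has 1 to 12 rows; each row shifts and turns the pose as measured when the row begins, along the tool's axes as they then stand; what a row does not reach is not made up. A row lasts 1/8 s, in which the tool goes at most 62.5 mm and 10.7 degrees, less where a joint would pass 70% of its speed; a pose out of reach is approached as far as the arm can. A call with a gripper value outside its range is refused whole. The fingers move at their own pace and stop on an object; FORCE is the grip in N (left out, the last holds). Time passes only in rows, so rows that do not move let the fingers close. It gives the time, the measured TCP pose, the force and the opening at its end, in the units of the state.
- get_obs(): the state, without advancing time (a new reading comes with each control period).
- imaging.camera(name): name is "scene" or "side" or "wrist"; returns the picture (384x512x3 uint8, red, green, blue); there is no depth.
- imaging.camera_params(name): a dict with "camera_matrix" (3x3 intrinsics, pixels), "k1" (the pictures are not rectified: a ray, as slopes to the right and down, at radius r is drawn at 1 + k1 r^2 times it, then the intrinsics apply), "xyz" and "rotation" of the camera in the world. Camera axes: x right, y down, z forward; pixel columns grow to the right and rows downward; lengths in m; the calibration is good to about 2 mm. A picture is of the moment at which its call begins: read the wrist's pose just before it. camera_params takes no time and is no camera call; for the wrist camera it gives the pose at the moment of the call.
- robot.hand_in(): hands the job in, once; it reports no verdict.
Trained networks look in the newest picture that a camera, given by its name, has taken for a name from the list of things; names that differ only in an ending like _2 or _b are one class to them, and where a whole thing is asked for, a point or a joint stands for the part that bears it (a point fixed in the world has none). Each returns a list of dicts, best first, with "confidence" (0 to 1); they miss things now and then, are a little off and sometimes report something else, mostly with a low value. They report only what shows in the picture. A call takes as long as a camera call. They do not tell look-alikes from the thing itself.
- imaging.cut_out(camera, target): "pixels" (384x512 bool, what is visible of it) and "box" ([centre column, centre row, width, height] in pixels, round what is visible of it).
- imaging.tip_of(camera, target): "pixel" ([column, row] in pixels: a listed point, or the origin of a listed thing).
The state is a dict: "time": time; "q": joint angles; "joint_velocities": joint speeds; "joint_torque": joint torques, N m; "position": TCP position; "tool_rot": TCP orientation; "ft_force": force on the tool from outside, world axes, zero at the start; "moment": the same for the moment, N m; "grip_width": finger opening in m.
Only numpy, scipy, OpenCV 4.12 (cv2) and the standard library are available. Lean on these libraries where they do the work, as an engineer would, in place of code of your own. Each camera call takes 0.05 s, during which the arm holds its last target. There are 200 camera calls.

## Task

Put the cup of dark red beans away in the return box: raise the hinged lid until its folding stay locks it open, set the cup upright inside, then lift slightly at the stay's red knob to unlock it, fold the knee and bring the lid down gently until it is fully shut. The stay is delicate: never force the lid or the knob against a stop, do not let the lid slam, and leave everything else where it is.

Things in the scene. Friction and masses are not known exactly. Their poses are not given: they have to be found in the camera images.
- return_box: White open box fixed to the worktop, 200 (x) x 220 (y) mm outside, walls 5 mm, rim 100 mm high, floor 5 mm up. Origin: centre of its underside; -x is its front, z up. Its left (+y) side carries a folding stay: foot pivot at (-69, 117, 56) mm give or take 8 mm in height (clamped in a slot anew each run, not measured), lower link 75 mm, knee, upper link 143 mm to the lid's left edge
- lid_hinge (a point): Middle of the hinge line of the blue lid, along the box's far rim, parallel to the box's y axis, at (100, 0, 106) mm in the box. The lid is 204 x 226 x 10 mm, about 0.5 kg, with a closing spring (0.12 N m per rad, 0.12 N m when shut) and a little damping: let go above about 0.05 rad with the stay unlocked, it slams. The stay is pinned to it 110 mm from this line
- lid_bar (a point): Middle of the lid's handle: a round steel bar 12 mm thick, 100 mm clear between its two arms, parallel to the box's y axis, its middle 38 mm in front of the lid's front edge, 240 mm from the hinge line and level with it when the lid is shut. About 3 N lift it. Fixed to the lid, it swings with it
- knob (a point): Middle of the red knob on the stay's knee: cylinder 18 mm thick, 36 mm long, parallel to the box's y axis, 185 mm left of the box's middle. It moves on a circle of 75 mm about the foot's pivot: with the lid shut it is at (-144, 185, 56) mm in the box, forward of the foot; as the lid rises it swings up, over the foot and back, to 131 to 136 degrees (seen from the foot, 0 = to the front) with the stay straight
- rail_mark (a point): Middle of the stay's aluminium rail, a slotted upright strip 30 x 66 mm on the box's left wall, at (-69, 116, 56) mm in the box, in whose slot the stay's foot is clamped. The rail is only clipped to the wall: if more than about 16 N act along it (about 9 N too much at the lid's bar with the stay straight) it creeps up or down and is spoilt
- lid (a joint): Lid angle in rad: 0 shut, growing as it opens. The stay is straight at 1.32 to 1.46, depending on its foot, and there the lid stops: lifted on, the force rises steeply. Let down from there the knee drops past the line and locks, and the lid rests 0.02 to 0.06 rad lower. Drawing the knob up and forward over the line raises the lid a little and unlocks; then the lid sinks and is held back at the knob
- red_bean_cup: Specimen cup with a red screw lid and dark red beans in it, 62 mm across the lid, 73 mm high, 0.085 kg, standing on the worktop right of the box. Origin: centre of its underside, z up
- corn_cup: Like the red bean cup but filled with yellow corn; may stand in either of the two cups' places; to be left alone
- bottle: Reagent bottle with blue cap, 56 mm across, 101 mm high, behind the box; to be left alone
- rack: Blue tube rack with tubes, 150 x 62 x 100 mm, left of the box; to be left alone
- apple: Red apple, 75 mm, behind the box; to be left alone
- pear: Brown pear, 52 mm across, 76 mm high, near left; to be left alone
- timer_1: White lab timer, 66 x 66 x 19 mm, near left; to be left alone
Mind the look-alikes: they are no part of the job. There is more than one size of the red_bean_cup; the one meant has the size given above.

How it is judged:
On the way, in this order (a step that is already met when the one before it is completed fails the run):
1. the lid stays up by itself, its stay locked, with the fingers off the box, lid and stay (value of joint lid above 1.1 rad and velocity of joint lid between -0.1 and 0.1 rad/s and contact force between the fingers and return_box below 0.3 N), for 0.3 s.
2. the red bean cup stands in the box, released, with the lid still locked open (value of joint lid above 1.1 rad and velocity of joint lid between -0.1 and 0.1 rad/s and x of red_bean_cup in the frame of return_box between -0.09 and 0.09 m and y of red_bean_cup in the frame of return_box between -0.09 and 0.09 m and z of red_bean_cup in the frame of return_box below 0.015 m and angle between red_bean_cup's own z axis and vertical below 0.15 rad and contact force between the fingers and red_bean_cup below 0.3 N), for 0.2 s.
At the end, for the whole second after the job is handed in: The lid is shut (within 0.03 rad) with the stay folded, and the red bean cup stands upright and at rest on the floor inside the box (value of joint lid below 0.03 rad and x of red_bean_cup in the frame of return_box between -0.09 and 0.09 m and y of red_bean_cup in the frame of return_box between -0.09 and 0.09 m and z of red_bean_cup in the frame of return_box below 0.015 m and angle between red_bean_cup's own z axis and vertical below 0.15 rad and linear speed of red_bean_cup below 0.02 m/s); the robot touches nothing.
It fails at once if the lid slams (falls faster than 2.5 rad/s) (velocity of joint lid below -2.5 rad/s).
It fails at once if the stay is forced: its rail is dragged along the wall by more than 3 mm (distance of rail_mark from where it was at the start of the episode above 0.003 m).
It fails at once if a bystander is disturbed (moved more than 20 mm) (distance of any of corn_cup, bottle, rack, apple, pear, timer_1 from where it was at the start of the episode above 0.02 m).
It also fails if it takes over 72 s, if anything falls off the work surface, if the arm or the gripper's body presses on something with over 40 N, if the wrist force passes 120 N, or if a joint passes its speed limit or range.

## Working session

There is one attempt and no reset: what is moved stays moved. The work goes in short steps, Python scripts to look and compute and a shell command to move; the robot and the scene stay as the last step left them, time stands still between calls to the robot, and variables do not carry over. Pictures are saved under pics/ and viewed, about 8 in all and at most 12, crops included, and the job is handed in when it is done.

```bash
ls; mkdir -p pics
python3 - <<'E'
from rig import get_obs, imaging, robot
import cv2,numpy as np
o=get_obs();print({k:np.round(v,3) for k,v in o.items()})
for c in("scene","side"):
    im=imaging.camera(c);cv2.imwrite(f"pics/{c}0.png",im[:,:,::-1])
    p=imaging.camera_params(c);print(c,p)
    for t in["return_box","lid_hinge","lid_bar","knob","rail_mark","red_bean_cup","corn_cup"]:
        print(t,[(np.round(d["pixel"]),round(d["confidence"],2)) for d in imaging.tip_of(c,t)][:4])
a=cv2.imread("pics/scene0.png");b=cv2.imread("pics/side0.png")
cv2.imwrite("pics/both0.png",np.hstack([a,b])[:, :])
E
```

```text
pics
{'time': np.float64(0.0), 'q': array([-1.438,  0.528,  1.434,  0.   ,  1.181, -0.178]), 'joint_velocities': array([ 0.001, -0.001,  0.   ,  0.   ,  0.   ,  0.   ]), 'joint_torque': array([ -0.   , -44.004, -17.659,   0.063,   0.058,  -0.   ]), 'position': array([ 0.191, -0.594,  0.222]), 'tool_rot': array([ 0.699,  0.11 , -0.699,  0.109]), 'ft_force': array([-0.315, -0.14 , -1.199]), 'moment': array([0.022, 0.008, 0.003]), 'grip_width': np.float64(0.087)}
scene {'camera_matrix': array([[457.24442385,   0.        , 257.35280897],
       [  0.        , 457.24442385, 194.04748067],
       [  0.        ,   0.        ,   1.        ]]), 'k1': -0.015143655870949636, 'xyz': array([-0.31243229, -0.92789905,  0.7411306 ]), 'rotation': array([ 0.80411883, -0.28846807,  0.18769207, -0.48471721])}
return_box [(array([239., 194.]), 0.9)]
lid_hinge [(array([266., 162.]), 0.89)]
lid_bar [(array([207., 179.]), 0.97)]
knob []
rail_mark []
red_bean_cup [(array([340., 288.]), 0.53), (array([300., 285.]), 0.51)]
corn_cup [(array([286., 240.]), 0.98)]
side {'camera_matrix': array([[376.1348921 ,   0.        , 254.02079928],
       [  0.        , 376.1348921 , 188.35628944],
       [  0.        ,   0.        ,   1.        ]]), 'k1': 0.04173736853811989, 'xyz': array([ 0.68685766, -0.75534436,  1.01960338]), 'rotation': array([ 0.93206075,  0.08613026, -0.02900729, -0.35071771])}
return_box [(array([269., 180.]), 0.91)]
lid_hinge [(array([298., 169.]), 0.76)]
lid_bar [(array([233., 152.]), 0.65)]
knob [(array([248., 129.]), 0.49), (array([216., 122.]), 0.42)]
rail_mark []
red_bean_cup [(array([217., 285.]), 0.88), (array([179., 286.]), 0.67), (array([189., 318.]), 0.51)]
corn_cup [(array([230., 246.]), 0.68)]
```

View pics/scene0.png

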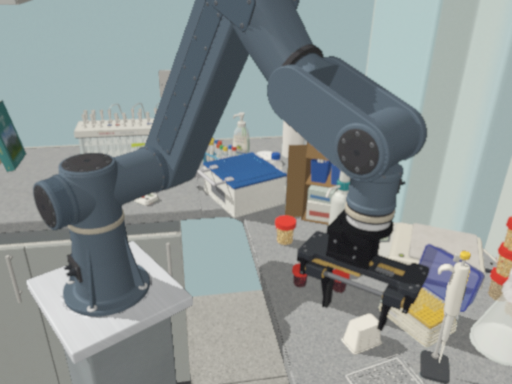

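View pics/side0.png

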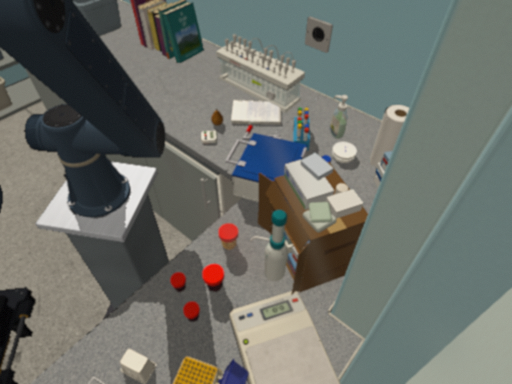

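The scene view shows the box behind the arm, with its blue lid at about (245,168). The side view has the lid at (270,155), handle bar (235,150), red knob (248,129) and corn cup (229,235). The larger red cup is at (213,275), with two smaller ones at (179,281) and (192,310).

```bash
cat > h.py <<'E'
from rig import get_obs, imaging, robot
import cv2,numpy as np
from scipy.spatial.transform import Rotation as R
def ray(c,px,p=None):
    p=p or imaging.camera_params(c);K=p["camera_matrix"];k=p["k1"]
    d=(np.array(px,float)-K[:2,2])/K[0,0];s=d.copy()
    for _ in range(10): s=d/(1+k*(s@s))
    r=R.from_quat(p["rotation"]).apply([*s,1.]);return np.array(p["xyz"]),r/np.linalg.norm(r)
def atz(c,px,z,p=None):
    o,r=ray(c,px,p);return o+r*(z-o[2])/r[2]
def proj(c,X,p=None):
    p=p or imaging.camera_params(c);K=p["camera_matrix"]
    v=R.from_quat(p["rotation"]).inv().apply(np.array(X)-p["xyz"]);s=v[...,:2]/v[...,2:]
    return s*(1+p["k1"]*(s**2).sum(-1,keepdims=True))*K[0,0]+K[:2,2]
E
python3 - <<'E'
from h import *
for c in("scene","side"):
    imaging.camera(c)
    for t,z in[("return_box",0),("lid_hinge",.106),("lid_bar",.106),("knob",.056),("red_bean_cup",0),("corn_cup",0),("bottle",0),("rack",0),("apple",0),("pear",0),("timer_1",0)]:
        print(c,t,[(np.round(d["pixel"],1),np.round(atz(c,d["pixel"],z),3)[:2],round(d["confidence"],2)) for d in imaging.tip_of(c,t)][:4])
    for d in imaging.cut_out(c,"red_bean_cup")+imaging.cut_out(c,"corn_cup"): print("cut",np.round(d["box"]),round(d["confidence"],2))
E
```

```text
scene return_box [(array([240. , 193.9]), array([0.578, 0.193]), 0.76)]
scene lid_hinge [(array([268.3, 165.1]), array([0.661, 0.142]), 0.97)]
scene lid_bar [(array([208.6, 179.5]), array([0.433, 0.173]), 0.61)]
scene knob []
scene red_bean_cup [(array([338.3, 289.1]), array([ 0.449, -0.371]), 0.74), (array([297.1, 283.2]), array([ 0.384, -0.289]), 0.61)]
scene corn_cup []
scene bottle [(array([273.9, 178.7]), array([0.756, 0.212]), 0.66)]
scene rack [(array([221.6, 168.4]), array([0.656, 0.409]), 0.82)]
scene apple []
scene pear []
scene timer_1 [(array([146.8, 199.7]), array([0.3  , 0.354]), 0.53)]
cut [342. 279.  18.  28.] 0.8
cut [299. 276.  18.  29.] 0.75
cut [285. 231.  24.  34.] 0.65
side return_box [(array([269. , 177.8]), array([0.577, 0.185]), 0.6)]
side lid_hinge [(array([297.9, 169.2]), array([0.678, 0.145]), 0.61)]
side lid_bar [(array([230.9, 152.9]), array([0.438, 0.18 ]), 0.72)]
side knob [(array([249.4, 131.5]), array([0.469, 0.364]), 0.63)]
side red_bean_cup [(array([214.9, 284.8]), array([ 0.487, -0.267]), 0.85), (array([190.9, 317.1]), array([ 0.446, -0.372]), 0.64), (array([176.1, 284.6]), array([ 0.375, -0.287]), 0.47)]
side corn_cup [(array([210.7, 139.7]), array([0.312, 0.349]), 0.74), (array([229.1, 244.1]), array([ 0.496, -0.123]), 0.67)]
side bottle [(array([219.2, 126.5]), array([0.326, 0.436]), 0.37)]
side rack [(array([300.1, 134.8]), array([0.665, 0.447]), 0.86)]
side apple []
side pear [(array([217.4, 123.4]), array([0.313, 0.455]), 0.71)]
side timer_1 []
cut [213. 278.  21.  29.] 0.92
cut [178. 281.  15.  22.] 0.74
cut [192. 312.  19.  20.] 0.62
cut [227. 240.  20.  25.] 0.91
```

```bash
cat >> h.py <<'E'
def down(yaw): # fingers down, jaw (tool y) along heading yaw
    x=np.array([0,0,-1.]);y=np.array([np.cos(yaw),np.sin(yaw),0]);return R.from_matrix(np.c_[x,y,np.cross(x,y)])
def to(pos,yaw=None):
    o=get_obs();T=R.from_quat(o["tool_rot"])
    m=T.as_matrix();print("q",np.round(o["q"],2),"pos",np.round(o["position"],4),"axes x",np.round(m[:,0],3),"y",np.round(m[:,1],3),"F",np.round(o["ft_force"],1),"w",np.round(o["grip_width"],4))
    print("shift mm",np.round(T.inv().apply(np.array(pos)-o["position"])*1e3,1))
    if yaw is not None: print("rot deg",*[np.round(np.degrees((T.inv()*down(yaw+k*np.pi)).as_rotvec()),1) for k in(0,1)])
E
python3 -c "
from h import *
to([0.44,0.16,0.38],-0.14)
print(proj('wrist',get_obs()['position']), imaging.camera_params('wrist')['xyz'],R.from_quat(imaging.camera_params('wrist')['rotation']).as_matrix().round(2))"
```

```text
q [-1.44  0.53  1.43 -0.    1.18 -0.18] pos [ 0.1911 -0.595   0.2225] axes x [-0.  0. -1.] y [ 0.306 -0.952 -0.   ] F [-1.  -0.5 -0. ] w 0.0872
shift mm [-157.4 -642.8 -467.8]
rot deg [-64.2  -0.    0. ] [115.8   0.    0. ]
[258.88084737 237.96674979] [ 0.25538023 -0.57412738  0.38523747] [[ 0.31 -0.92 -0.24]
 [-0.95 -0.3  -0.08]
 [-0.    0.25 -0.97]]
```

```bash
python3 -m inch '[[87,[-55,0,0],[0,0,0]],[87,[-55,0,0],[0,0,0]],[87,[-10,-48,-36],[0,0,0]],[87,[-10,-48,-36],[0,0,0]],[87,[-6,-48,-36],[0,0,0]],[87,[-6,-48,-36],[0,0,0]],[87,[-4,-48,-36],[0,0,0]],[87,[-4,-48,-36],[0,0,0]],[87,[-4,-48,-36],[0,0,0]],[87,[0,-48,-36],[0,0,0]],[87,[0,-48,-36],[0,0,0]],[87,[0,-48,-36],[0,0,0]]]'
python3 -c "
from h import *
to([0.44,0.16,0.38],-0.14)"
```

```text
time: 3.7
position: [0.3933, -0.0169, 0.3826]
tool_rot: [0.703, 0.103, -0.696, 0.109]
ft_force: [0.5, 0.1, 0.4]
grip_width: 0.0869
q [-0.33  0.01  1.72 -0.    1.4   0.95] pos [ 0.3933 -0.0169  0.3826] axes x [ 0.012 -0.007 -1.   ] y [ 0.295 -0.955  0.01 ] F [0.5 0.1 0.4] w 0.0869
shift mm [   1.9 -155.3  -96.8]
rot deg [-64.8  -0.1  -0.8] [115.2  -0.9   0.2]
```

```bash
python3 -m inch '[[87,[0,-50,-32],[0,0,0]],[87,[0,-50,-32],[0,0,0]],[87,[0,-50,-32],[0,0,0]],[60,[0,0,0],[-10.5,0,0]],[60,[0,0,0],[-10.5,0,0]],[60,[0,0,0],[-10.5,0,0]],[40,[0,0,0],[-10.5,0,0]],[40,[0,0,0],[-10.5,0,0]],[40,[0,0,0],[-10.5,0,-0.8]],[40,[0,0,0],[-3,0,0]]]'
python3 - <<'E'
from h import *
to([0.44,0.16,0.38],-0.14)
for c in("wrist","side","scene"):
    p=imaging.camera_params(c)
    im=imaging.camera(c);cv2.imwrite(f"pics/{c}1.png",im[:,:,::-1])
    for t,z in[("return_box",0),("lid_hinge",.106),("lid_bar",.106),("knob",.056),("rail_mark",.056)]+[("red_bean_cup",0)]*(c!="wrist"):
        print(c,t,[(np.round(d["pixel"],1),np.round(atz(c,d["pixel"],z,p),3)[:2],round(d["confidence"],2)) for d in imaging.tip_of(c,t)][:4])
E
```

```text
time: 4.95
position: [0.4408, 0.1671, 0.3832]
tool_rot: [-0.522, -0.476, 0.522, -0.479]
ft_force: [0.6, 0.1, 0.1]
grip_width: 0.0408
q [ 0.13  0.15  1.56 -0.    1.43  0.22] pos [0.4408 0.1671 0.3832] axes x [ 0.003 -0.003 -1.   ] y [ 0.996 -0.089  0.003] F [0.6 0.1 0.1] w 0.0408
shift mm [ 3.3 -0.2  7.1]
rot deg [ 2.9  0.2 -0.2] [-177.1    0.3    0.3]
wrist return_box [(array([339. , 136.8]), array([0.581, 0.18 ]), 0.94)]
wrist lid_hinge [(array([421.6, 152.4]), array([0.671, 0.159]), 0.88), (array([255.6, 141.9]), array([0.44 , 0.194]), 0.33)]
wrist lid_bar [(array([254.3, 139.4]), array([0.438, 0.197]), 0.7)]
wrist knob [(array([259.4,   2.4]), array([0.462, 0.383]), 0.94)]
wrist rail_mark [(array([306.5,  58.3]), array([0.524, 0.303]), 0.79), (array([259.4,   5.4]), array([0.462, 0.379]), 0.5)]
side return_box [(array([267.7, 178.5]), array([0.573, 0.181]), 0.82)]
side lid_hinge [(array([296.8, 167.9]), array([0.674, 0.15 ]), 0.69)]
side lid_bar [(array([231.3, 151.2]), array([0.437, 0.189]), 0.87)]
side knob [(array([247.2, 127.6]), array([0.456, 0.385]), 0.4)]
side rail_mark []
side red_bean_cup [(array([217.9, 286.6]), array([ 0.497, -0.271]), 0.96), (array([212.9, 138.8]), array([0.319, 0.356]), 0.73), (array([190.8, 318.3]), array([ 0.447, -0.376]), 0.52)]
scene return_box [(array([240.2, 193.3]), array([0.581, 0.196]), 0.69)]
scene lid_hinge [(array([265.9, 162.9]), array([0.667, 0.162]), 0.56)]
scene lid_bar [(array([205.6, 179.9]), array([0.424, 0.176]), 0.83), (array([180.5, 169.6]), array([0.403, 0.293]), 0.52)]
scene knob [(array([180.6, 171.1]), array([0.452, 0.378]), 0.48)]
scene rail_mark []
scene red_bean_cup [(array([296.7, 285.2]), array([ 0.377, -0.294]), 0.85), (array([340.1, 288.8]), array([ 0.454, -0.373]), 0.76), (array([319. , 266.2]), array([ 0.482, -0.274]), 0.58)]
```

View pics/wrist1.png

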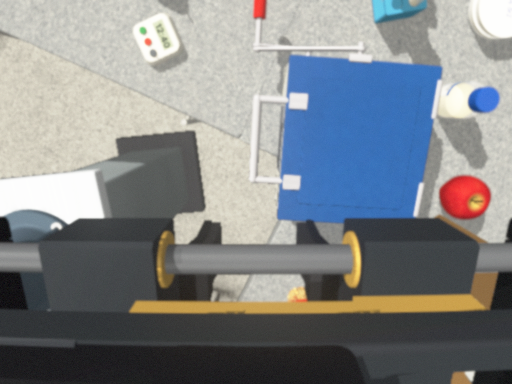

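The wrist view shows the lid with corners at about (288,56), (279,219), (441,66) and (419,218). The bar runs (257,97) to (253,181), the knob is at the top (260,5), and the rail and foot are at (305,58). I'll fit the box pose to these.

Run:
```python
from h import *
from scipy.optimize import least_squares
p=imaging.camera_params("wrist")
im=cv2.imread("pics/wrist1.png").astype(int)
b,g,r=im[:,:,0],im[:,:,1],im[:,:,2]
m=((b>110)&(b-r>70)).astype(np.uint8);m[225:]=0;n,l,s,c=cv2.connectedComponentsWithStats(m)
k=1+np.argmax(s[1:,4]);cn=max(cv2.findContours((l==k).astype(np.uint8),0,2)[0],key=cv2.contourArea)
print("lid blob",s[k],"minrect",cv2.boxPoints(cv2.minAreaRect(cn)).round())
for px in [(288,56),(279,219),(441,66),(419,218)]: print(px,atz("wrist",px,.111,p).round(4))
e=[atz("wrist",px,.106,p) for px in[(257,97),(253,181)]];print("bar",np.round(e,4),np.linalg.norm(e[0]-e[1]))
# fit box pose x,y,yaw
obs=[((288,56),(-102,113,111)),((279,219),(-102,-113,111)),((254.5,139),(-140,0,106)),((421.6,152.4),(100,0,108)),((259.4,3.5),(-144,185,56))]
def f(v,A=False):
    W=np.array([R.from_euler('z',v[2]).apply(np.array(b)/1e3)+[v[0],v[1],0] for _,b in obs])
    return (proj("wrist",W,p)-np.array([a for a,_ in obs])).ravel()
s=least_squares(f,[.575,.18,-.15],loss='soft_l1');print(s.x,f(s.x).reshape(-1,2).round(1))
B=lambda q:R.from_euler('z',s.x[2]).apply(np.array(q)/1e3)+[s.x[0],s.x[1],0]
print("bar",B((-140,0,106)),"knob",B((-144,185,56)),"hinge",B((100,0,106)))
for c in("wrist","side","scene"): print(c,proj(c,np.array([B((-140,0,106)),B((100,0,106)),B((-144,185,56)),B((-102,113,111)),B((-102,-113,111))]),p if c=="wrist" else None).round(0).tolist())
```

```text
lid blob [  278    56   164   167 22173] minrect [[277. 218.]
 [289.  54.]
 [441.  66.]
 [429. 230.]]
(288, 56) [0.4917 0.2997 0.111 ]
(279, 219) [0.4634 0.0807 0.111 ]
(441, 66) [0.6919 0.2718 0.111 ]
(419, 218) [0.6684 0.0627 0.111 ]
bar [[0.4474 0.2528 0.106 ]
 [0.4311 0.1391 0.106 ]] 0.11481688103949168
[ 0.57577641  0.17507382 -0.15779468] [[ 0.7 -2.5]
 [-4.1  1.1]
 [-0.9  0.5]
 [ 3.1 -0.6]
 [ 0.1  0.6]]
bar [0.43751574 0.19707352 0.106     ] knob [0.46263645 0.38040368 0.056     ] hinge [0.67453403 0.15935976 0.106     ]
wrist [[254.0, 140.0], [424.0, 152.0], [259.0, 4.0], [289.0, 53.0], [275.0, 220.0]]
side [[232.0, 150.0], [297.0, 166.0], [249.0, 129.0], [253.0, 131.0], [230.0, 173.0]]
scene [[205.0, 177.0], [268.0, 163.0], [183.0, 170.0], [201.0, 161.0], [232.0, 186.0]]
```

```bash
python3 -m inch '[[30,[40,-2,-29],[3.2,0,0]],[30,[50,0,0],[0,0,0]],[30,[50,0,0],[0,0,0]],[30,[50,0,0],[0,0,0]],[30,[0,0,0],[0,0,0]]]'
python3 - <<'E'
from h import *
to([0.4385,0.1965,0.087],-0.147)
p=imaging.camera_params("wrist");im=imaging.camera("wrist");cv2.imwrite("pics/wrist2.png",im[:,:,::-1])
for t,z in[("lid_bar",.106),("knob",.056)]: print(t,[(np.round(d["pixel"],1),np.round(atz("wrist",d["pixel"],z,p),4)[:2],round(d["confidence"],2)) for d in imaging.tip_of("wrist",t)][:3])
E
```

```text
time: 6.58
position: [0.4461, 0.1972, 0.1907]
tool_rot: [0.539, 0.458, -0.533, 0.464]
ft_force: [0.2, 0.5, 0.0]
grip_width: 0.0303
q [ 0.19  0.39  1.81 -0.    0.93  0.34] pos [0.4461 0.1972 0.1907] axes x [ 0.012 -0.002 -1.   ] y [ 0.989 -0.149  0.012] F [0.2 0.5 0. ] w 0.0303
shift mm [103.6  -8.7   1.9]
rot deg [-0.2 -0.  -0.7] [179.8  -1.    0. ]
lid_bar [(array([249.1, 199.6]), array([0.4392, 0.1968]), 0.85)]
knob []
```

View pics/wrist2.png

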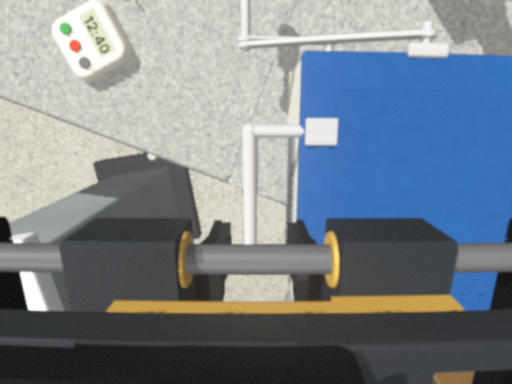

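The bar (x≈249) lies between the fingers with the lid edge at x≈290, which agrees with the fit. Next I descend and grip.

```bash
python3 -m inch '[[30,[0,-8,2],[0,0,-0.7]],[30,[35,0,0],[0,0,0]],[30,[35,0,0],[0,0,0]],[30,[25,0,0],[0,0,0]],[30,[8,0,0],[0,0,0]]]' 15
python3 -c "
from h import *
to([0.439,0.1965,0.087],-0.147)"
```

```text
time: 7.35
position: [0.4494, 0.1995, 0.1007]
tool_rot: [0.545, 0.456, -0.526, 0.466]
ft_force: [-4.7, 0.1, 2.2]
grip_width: 0.0299
q [0.19 0.54 1.9  0.   0.67 0.34] pos [0.4494 0.1995 0.1007] axes x [ 0.029  0.007 -1.   ] y [ 0.988 -0.149  0.028] F [-4.7  0.1  2.2] w 0.0299
shift mm [ 13.4 -10.2   4.6]
rot deg [-0.1 -0.7 -1.6] [179.8  -2.5   1. ]
```

```bash
python3 -m inch '[[30,[0,-11,4],[0,-0.7,-1.6]],[30,[0,0,0],[0,0,0]]]'
python3 -c "
from h import *
to([0.439,0.1965,0.087],-0.147)"
```

```text
time: 7.6
position: [0.4385, 0.1973, 0.1025]
tool_rot: [0.536, 0.461, -0.535, 0.462]
ft_force: [-0.0, 0.1, 0.5]
grip_width: 0.03
q [ 0.19  0.54  1.9  -0.    0.7   0.34] pos [0.4385 0.1973 0.1025] axes x [ 0.002 -0.    -1.   ] y [ 0.989 -0.149  0.002] F [-0.   0.1  0.5] w 0.03
shift mm [15.5  0.6  0.7]
rot deg [-0.1  0.  -0.1] [179.9  -0.2  -0. ]
```

```bash
python3 -m inch '[[30,[8,0,0],[0,0,-0.3]],[30,[7,0,0],[0,0,-0.3]],[30,[0,0,0],[0,0,0]],[10,[0,0,0],[0,0,0]],[10,[0,0,0],[0,0,0]],[10,[0,0,0],[0,0,0]],[10,[0,0,0],[0,0,0]]]' 15
python3 -c "
from h import *
to([0.439,0.1965,0.087],-0.147)"
```

```text
time: 8.48
position: [0.4398, 0.1977, 0.0879]
tool_rot: [-0.535, -0.463, 0.537, -0.459]
ft_force: [0.0, 0.1, 0.3]
grip_width: 0.0111
q [0.19 0.57 1.9  0.01 0.68 0.33] pos [0.4398 0.1977 0.0879] axes x [-0.006  0.002 -1.   ] y [ 0.989 -0.149 -0.006] F [0.  0.1 0.3] w 0.0111
shift mm [ 0.9 -0.6  1.3]
rot deg [-0.2 -0.1  0.4] [1.798e+02 6.000e-01 1.000e-01]
```

```bash
cat >> h.py <<'E'
def lid(H=(0.677,0.1625,0.106),yaw=-0.147):
    o=get_obs();T=R.from_quat(o["tool_rot"]).as_matrix();g=o["position"]-0.019*T[:,0]
    d=R.from_euler('z',-yaw).apply(g-np.array(H));r=np.hypot(d[0],d[2]);th=np.arctan2(d[2],-d[0])
    print("lid th",round(th,3),"r",round(r,4),"dy",round(d[1],4),"toolx",T[:,0].round(3),"tooly",T[:,1].round(3),"F box",R.from_euler('z',-yaw).apply(o["ft_force"]).round(1),"Ftan",round(float(R.from_euler('z',-yaw).apply(o["ft_force"])@[np.sin(th),0,np.cos(th)]),2),"w",round(float(o["grip_width"]),4),"t",o["time"])
    return th
E
python3 -m inch '[[10,[-24,1,0],[0,0,0]],[10,[-24,4,0],[0,0,0]],[10,[-23,6,0],[0,0,0]],[10,[-22,8,0],[0,0,0]],[10,[-21,10,0],[0,0,0]]]'
python3 -c "
from h import *
lid()"
```

```text
time: 9.1
position: [0.4648, 0.1938, 0.2001]
tool_rot: [-0.532, -0.466, 0.541, -0.456]
ft_force: [0.5, 1.6, -5.5]
grip_width: 0.0116
lid th 0.486 r 0.2421 dy -0.0001 toolx [-0.019  0.003 -1.   ] tooly [ 0.988 -0.15  -0.019] F box [ 0.2  1.7 -5.5] Ftan -4.78 w 0.0116 t 9.1
```

```bash
python3 -m inch '[[10,[-20,12,0],[0,0,0.2]],[10,[-19,14,0],[0,0,0.2]],[10,[-18,16,0],[0,0,0.2]],[10,[-16,18,0],[0,0,0.2]],[10,[-14,19,0],[0,0,0.2]],[10,[-12,20,0],[0,0,0]]]'
python3 -c "
from h import *
lid()"
```

```text
time: 9.85
position: [0.5449, 0.1816, 0.2945]
tool_rot: [-0.523, -0.474, 0.548, -0.447]
ft_force: [-9.6, 1.7, 6.6]
grip_width: 0.0117
lid th 1.003 r 0.2462 dy -0.0004 toolx [-0.052  0.006 -0.999] tooly [ 0.987 -0.149 -0.052] F box [-9.7  0.3  6.6] Ftan -4.63 w 0.0117 t 9.85
```

```bash
python3 -m inch '[[15,[0,0,0],[0,0,0]],[15,[0,0,0],[0,0,1.5]],[15,[0,0,0],[0,0,1.5]]]'
python3 - <<'E'
from h import *
lid()
for c in("side","scene"):
    cv2.imwrite(f"pics/{c}3.png",imaging.camera(c)[:,:,::-1])
    for t in("lid_bar","knob","lid_hinge"): print(c,t,[(np.round(d["pixel"],1),round(d["confidence"],2)) for d in imaging.tip_of(c,t)][:2])
    o=get_obs();print(proj(c,o["position"]-.019*R.from_quat(o["tool_rot"]).as_matrix()[:,0]))
a,b=cv2.imread("pics/side3.png")[40:260,120:400],cv2.imread("pics/scene3.png")[40:260,120:400]
cv2.imwrite("pics/c3.png",cv2.resize(np.vstack([a,b]),None,fx=1.36,fy=1.36))
E
```

```text
time: 10.22
position: [0.5431, 0.1818, 0.2936]
tool_rot: [-0.535, -0.461, 0.537, -0.461]
ft_force: [-1.6, 0.8, -1.3]
grip_width: 0.0148
lid th 0.991 r 0.247 dy -0.0005 toolx [-0.002 -0.002 -1.   ] tooly [ 0.989 -0.15  -0.001] F box [-1.7  0.5 -1.3] Ftan -2.14 w 0.0148 t 10.225
side lid_bar []
side knob [(array([263.1, 120.1]), 0.62)]
side lid_hinge [(array([296.4, 163.3]), 0.73)]
[261.71761176 107.68729696]
scene lid_bar [(array([233. , 115.1]), 0.74)]
scene knob [(array([195.8, 151.6]), 0.44)]
scene lid_hinge [(array([266.2, 162. ]), 0.64)]
[234.21774763 109.80576088]
```

View pics/c3.png

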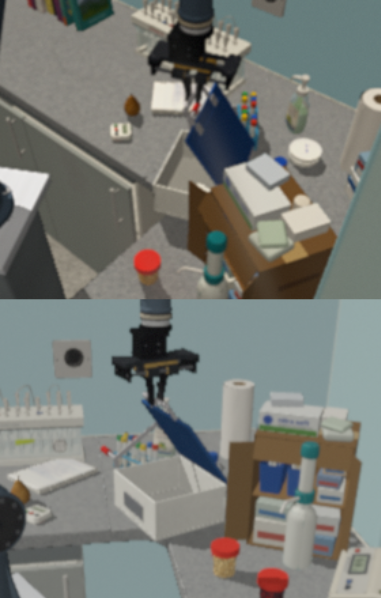

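Side crop: the lid is up about 1 rad with the bar in the fingers. The stay's knee is at about (195,105) there and (105,450) in the scene crop. The lifting force is as expected, so I continue gently with the bar caged.

```bash
python3 -m inch '[[15,[-7,15,0],[0,0,0]],[15,[-7,15,0],[0,0,0]],[15,[-5,15,0],[0,0,0]],[15,[-3,15,0],[0,0,0]],[15,[0,0,0],[0,0,0]]]'
python3 - <<'E'
from h import *
lid()
E
```

```text
time: 11.25
position: [0.6026, 0.1728, 0.3204]
tool_rot: [-0.534, -0.462, 0.538, -0.46]
ft_force: [-1.0, 0.1, -0.2]
grip_width: 0.0151
lid th 1.26 r 0.2452 dy -0.0007 toolx [-0.006 -0.001 -1.   ] tooly [ 0.989 -0.149 -0.005] F box [-1.  -0.1 -0.2] Ftan -1.02 w 0.0151 t 11.25
```

```bash
python3 -m inch '[[15,[-1,6,0],[0,0,0]],[15,[-1,6,0],[0,0,0]],[15,[-1,4,0],[0,0,0]]]';python3 -c "
from h import *
lid()"; python3 -m inch '[[15,[-1,4,0],[0,0,0]],[15,[0,0,0],[0,0,0]]]';python3 -c "
from h import *
lid()"
```

```text
time: 11.62
position: [0.6185, 0.1704, 0.3239]
tool_rot: [-0.534, -0.462, 0.538, -0.46]
ft_force: [-1.9, 0.3, 2.1]
grip_width: 0.0152
lid th 1.327 r 0.2441 dy -0.0007 toolx [-0.006 -0.002 -1.   ] tooly [ 0.989 -0.149 -0.005] F box [-1.9  0.1  2.1] Ftan -1.34 w 0.0152 t 11.625
time: 11.88
position: [0.6205, 0.17, 0.3243]
tool_rot: [-0.532, -0.464, 0.539, -0.459]
ft_force: [-4.2, 0.9, 1.3]
grip_width: 0.0149
lid th 1.336 r 0.244 dy -0.0008 toolx [-0.012 -0.001 -1.   ] tooly [ 0.989 -0.149 -0.012] F box [-4.3  0.3  1.3] Ftan -3.85 w 0.0149 t 11.875
```

```bash
python3 -m inch '[[15,[0,2,0],[0,0,0.3]]]';python3 -c "
from h import *
lid()"; python3 -m inch '[[15,[0,-5,0],[0,0,0]],[15,[0,-5,0],[0,0,0]],[15,[0,-1,0],[0,0,0]]]';python3 -c "
from h import *
lid()"
```

```text
time: 12.0
position: [0.6212, 0.17, 0.3244]
tool_rot: [-0.533, -0.463, 0.539, -0.46]
ft_force: [-6.4, 1.9, 6.2]
grip_width: 0.015
lid th 1.339 r 0.244 dy -0.0007 toolx [-0.01  -0.002 -1.   ] tooly [ 0.989 -0.148 -0.01 ] F box [-6.6  0.9  6.2] Ftan -5.05 w 0.015 t 12.0
time: 12.38
position: [0.6095, 0.1716, 0.3229]
tool_rot: [-0.532, -0.464, 0.539, -0.459]
ft_force: [-2.5, 0.6, 0.6]
grip_width: 0.015
lid th 1.291 r 0.2455 dy -0.0008 toolx [-0.012 -0.002 -1.   ] tooly [ 0.989 -0.148 -0.011] F box [-2.5  0.2  0.6] Ftan -2.27 w 0.015 t 12.375
```

```bash
python3 -m inch '[[15,[0,-3,0],[0,0,0]],[15,[0,0,0],[0,0,0.4]]]';python3 -c "
from h import *
lid()"; python3 -m inch '[[15,[0,-2,0],[0,0,0]],[15,[0,0,0],[0,0,0]]]';python3 - <<'E'
from h import *
lid()
for c in("side","scene"):
    cv2.imwrite(f"pics/{c}4.png",imaging.camera(c)[:,:,::-1])
    for t in("knob",): print(c,t,[(np.round(d["pixel"],1),round(d["confidence"],2)) for d in imaging.tip_of(c,t)][:3])
B=lambda q:R.from_euler('z',-.147).apply(np.array(q)/1e3)+[.576,.1765,0]
for a in(120,125,130,135,140,145,150):
    K=B((-69-75*np.cos(np.radians(a)),185,56+75*np.sin(np.radians(a))));print(a,[proj(c,K).round(1) for c in("side","scene")])
E
```

```text
time: 12.62
position: [0.6066, 0.172, 0.3227]
tool_rot: [-0.534, -0.461, 0.538, -0.461]
ft_force: [-1.8, 1.5, -0.9]
grip_width: 0.0149
lid th 1.278 r 0.2462 dy -0.0008 toolx [-0.004 -0.003 -1.   ] tooly [ 0.989 -0.148 -0.003] F box [-2.   1.2 -0.9] Ftan -2.21 w 0.0149 t 12.625
time: 12.88
position: [0.6055, 0.1722, 0.3233]
tool_rot: [-0.535, -0.461, 0.537, -0.462]
ft_force: [-1.4, 0.7, -0.9]
grip_width: 0.0149
lid th 1.274 r 0.247 dy -0.0008 toolx [-0.001 -0.004 -1.   ] tooly [ 0.989 -0.149 -0.001] F box [-1.5  0.5 -0.9] Ftan -1.7 w 0.0149 t 12.875
side knob [(array([230.4, 247.5]), 0.47)]
scene knob [(array([217.7, 156.8]), 0.46)]
120 [array([276.3, 121.4]), array([209.8, 147.8])]
125 [array([277.7, 122.5]), array([211.2, 148.4])]
130 [array([278.9, 123.6]), array([212.5, 149.2])]
135 [array([280.1, 124.8]), array([213.7, 150.1])]
140 [array([281.2, 126. ]), array([214.8, 151.1])]
145 [array([282.1, 127.3]), array([215.8, 152.2])]
150 [array([282.9, 128.7]), array([216.7, 153.4])]
```

```bash
python3 -c "
import cv2,numpy as np
a,b=cv2.imread('pics/side4.png')[90:180,220:320],cv2.imread('pics/scene4.png')[90:215,180:290]
cv2.imwrite('pics/c4.png',np.hstack([cv2.resize(a,(400,360),interpolation=2),cv2.resize(b,(400,454),interpolation=2)[:360]]))"
```

```text
(no output)
```

View pics/c4.png

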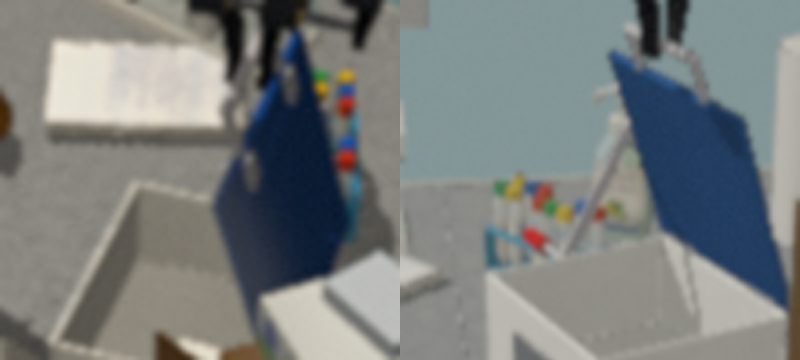

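```bash
cat >> h.py <<'E'
YAW=-.147;O=np.array([.576,.1765,0])
def knobxz(c,px,y=.185,p=None):
    o,r=ray(c,px,p);Z=R.from_euler('z',-YAW);o=Z.apply(o-O);r=Z.apply(r);return (o+r*(y-o[1])/r[1])*1e3
def fourbar(th,d): # both knee solutions (x,z) mm in box, with angle from front
    f=np.array([-69,56+d]);P=np.array([100-110*np.cos(th),106+110*np.sin(th)]);v=P-f;L=np.linalg.norm(v)
    a=(75**2-143**2+L*L)/(2*L);h=np.sqrt(max(75**2-a*a,0));u=v/L;n=np.array([-u[1],u[0]])
    return [(f+a*u+s*h*n, np.degrees(np.arctan2((a*u+s*h*n)[1],-(a*u+s*h*n)[0]))) for s in(1,-1)]
E
python3 - <<'E'
from h import *
print(knobxz("scene",(217.7,156.5)),knobxz("scene",(218.5,156.5),.187))
for d in(-8,-4,0,4,8):
    f=np.array([-69,56+d])
    ths=[t for t in np.arange(1.2,1.5,.001) if np.hypot(*(np.array([100-110*np.cos(t),106+110*np.sin(t)])-f))<218]
    s=ths[-1];print(d,round(s,3),[(k.round(0),round(a)) for dt in(.03,.06) for k,a in fourbar(s-dt,d)])
E
```

```text
[4.68633167e-02 1.85000000e+02 8.03056097e+01] [  4.40177633 187.          78.69384333]
-8 1.329 [(array([-34., 114.]), 118), (array([-9., 93.]), 143), (array([-41., 118.]), 112), (array([-6., 88.]), 148)]
-4 1.362 [(array([-33., 118.]), 119), (array([-8., 96.]), 144), (array([-39., 121.]), 113), (array([-5., 91.]), 149)]
0 1.395 [(array([-31., 121.]), 120), (array([-7., 98.]), 146), (array([-38., 124.]), 115), (array([-4., 93.]), 150)]
4 1.428 [(array([-30., 124.]), 122), (array([ -6., 101.]), 147), (array([-36., 127.]), 116), (array([-3., 96.]), 151)]
8 1.46 [(array([-28., 127.]), 123), (array([ -5., 104.]), 148), (array([-35., 131.]), 117), (array([-2., 98.]), 153)]
```

```bash
python3 -m inch '[[16,[0,-3,0],[0,0,0]],[16,[0,0,0],[0,0,0]],[16,[0,0,0],[0,0,0]]]';python3 -c "
from h import *
lid()"; python3 -m inch '[[18,[0,-2,0],[0,0,0]],[18,[0,0,0],[0,0,0]]]';python3 - <<'E'
from h import *
lid()
imaging.camera("scene");d=imaging.tip_of("scene","knob")[:2]
print([(x["pixel"],knobxz("scene",x["pixel"])) for x in d]); print(imaging.tip_of("scene","lid_bar")[:1])
E
```

```text
time: 13.45
position: [0.6035, 0.1725, 0.3238]
tool_rot: [-0.535, -0.46, 0.536, -0.463]
ft_force: [0.6, -0.8, -0.1]
grip_width: 0.0159
lid th 1.267 r 0.2481 dy -0.0008 toolx [ 0.002 -0.004 -1.   ] tooly [ 0.989 -0.149  0.002] F box [ 0.7 -0.7 -0.1] Ftan 0.66 w 0.0159 t 13.45
time: 13.7
position: [0.6015, 0.1728, 0.3238]
tool_rot: [-0.536, -0.46, 0.536, -0.463]
ft_force: [-0.2, -0.3, -0.0]
grip_width: 0.0178
lid th 1.259 r 0.2488 dy -0.0008 toolx [ 0.002 -0.004 -1.   ] tooly [ 0.989 -0.149  0.002] F box [-0.1 -0.3 -0. ] Ftan -0.14 w 0.0178 t 13.7
[([213.8, 159.1], array([-16.33559685, 185.        ,  73.18762877])), ([219.5, 166.1], array([  6.86532784, 185.        ,  39.85223547]))]
[]
```

```bash
python3 -m inch '[[32,[0,-1,0],[0,0,0]],[32,[0,0,0],[0,0,0]],[32,[-15,0,0],[0,0,0]],[32,[-20,0,0],[0,0,0]],[32,[-30,0,0],[0,0,0]],[50,[0,0,0],[0,0,0]]]';python3 - <<'E'
from h import *
lid()
to([0.487,-0.27,0.25],-0.147)
for c in("side","scene"):
    cv2.imwrite(f"pics/{c}5.png",imaging.camera(c)[:,:,::-1])
    print(c,[(x["pixel"],round(x["confidence"],2)) for x in imaging.tip_of(c,"lid_bar")[:2]],[(np.round(x["pixel"],1),atz(c,x["pixel"],0).round(3)) for x in imaging.tip_of(c,"red_bean_cup")],[(x["box"].round(1) if hasattr(x["box"],"round") else x["box"]) for x in imaging.cut_out(c,"red_bean_cup")])
E
```

```text
time: 14.6
position: [0.6012, 0.1733, 0.3937]
tool_rot: [0.537, 0.459, -0.535, 0.463]
ft_force: [0.2, 0.0, -0.3]
grip_width: 0.0364
lid th 1.326 r 0.3162 dy -0.0004 toolx [ 0.005 -0.003 -1.   ] tooly [ 0.989 -0.149  0.005] F box [ 0.2  0.  -0.3] Ftan 0.15 w 0.0364 t 14.6
q [ 0.1   0.39  1.19 -0.    1.55  0.25] pos [0.6012 0.1733 0.3937] axes x [ 0.005 -0.003 -1.   ] y [ 0.989 -0.149  0.005] F [ 0.2  0.  -0.3] w 0.0364
shift mm [144.6 -47.7 455. ]
rot deg [-0.1  0.1 -0.3] [179.9  -0.5  -0.2]
side [([280.2, 108.6], 0.81)] [(array([191.2, 318.5]), array([ 0.448, -0.376,  0.   ])), (array([180.8, 283.1]), array([ 0.387, -0.28 ,  0.   ])), (array([214.5, 283.5]), array([ 0.485, -0.263,  0.   ]))] [[213.3, 277.4, 18.0, 28.3], [191.7, 311.6, 19.8, 19.8], [177.3, 281.9, 15.8, 17.7]]
scene [] [(array([317.3, 269. ]), array([ 0.469, -0.28 ,  0.   ])), (array([339.1, 287.3]), array([ 0.456, -0.368,  0.   ])), (array([297.9, 282.6]), array([ 0.387, -0.288,  0.   ]))] [[340.9, 281.7, 17.4, 24.8], [301.2, 276.6, 22.3, 18.7], [321.3, 252.7, 23.0, 30.6], [256.8, 137.2, 63.3, 73.6]]
```

```bash
python3 -m inch '[[70,[0,-40,20],[0,0,0]],[70,[0,-30,45],[0,0,0]],[70,[0,-10,55],[0,0,0]],[87,[0,0,55],[0,0,0]],[87,[0,0,55],[0,0,0]],[87,[0,0,55],[0,0,0]],[87,[0,0,55],[0,0,0]],[87,[0,0,55],[0,0,0]],[87,[0,0,55],[0,0,0]],[87,[0,0,0],[-10.5,0,0]],[87,[0,0,0],[-10.5,0,0]],[87,[0,0,0],[-10.5,0,0]]]'; python3 -m inch '[[87,[0,0,0],[-10.5,0,0]],[87,[0,0,0],[-10.5,0,0]],[87,[0,0,0],[-10.5,0,0]],[87,[0,0,0],[-10.5,0,0]],[87,[0,0,0],[-10.5,0,0]],[87,[0,0,0],[-7,0,0]]]'
python3 - <<'E'
from h import *
to([0.487,-0.27,0.25],1.424)
p=imaging.camera_params("wrist");im=imaging.camera("wrist");cv2.imwrite("pics/wrist6.png",im[:,:,::-1])
for t in("red_bean_cup","corn_cup"):
  print(t,[(np.round(d["pixel"],1),np.round(atz("wrist",d["pixel"],0,p),4)[:2],round(d["confidence"],2)) for d in imaging.tip_of("wrist",t)][:4],[(np.round(d["box"]),round(d["confidence"],2)) for d in imaging.cut_out("wrist",t)])
E
```

```text
time: 16.5
position: [0.4482, -0.2742, 0.3858]
tool_rot: [0.383, 0.595, -0.388, 0.59]
ft_force: [0.1, 1.0, -0.2]
grip_width: 0.0871
time: 17.25
position: [0.4473, -0.2739, 0.3832]
tool_rot: [0.032, 0.711, -0.031, 0.702]
ft_force: [-0.3, -0.7, 1.1]
grip_width: 0.0874
q [-0.76  0.24  1.44 -0.01  1.47 -2.24] pos [ 0.4473 -0.2739  0.3832] axes x [-0.013  0.001 -1.   ] y [0.088 0.996 0.   ] F [-0.3 -0.7  1.1] w 0.0874
shift mm [132.7   7.4  41. ]
rot deg [ 3.4 -0.8  0. ] [-176.6   -0.    -1.2]
red_bean_cup [(array([204.7, 158.4]), array([ 0.4449, -0.3667]), 0.93), (array([246.3, 120.2]), array([ 0.387 , -0.2887]), 0.55)] [(array([201., 166.,  32.,  26.]), 0.79), (array([246., 122.,  28.,  33.]), 0.59), (array([266., 184.,  36.,  41.]), 0.58)]
corn_cup [(array([346.7, 175.8]), array([ 0.4972, -0.1222]), 0.71)] [(array([356., 183.,  45.,  42.]), 0.78)]
```

View pics/wrist6.png

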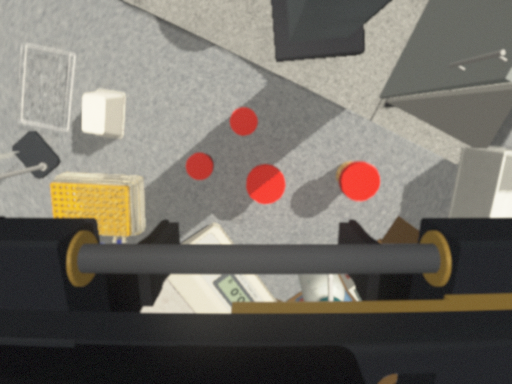

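The wrist view shows the two small red cups at (243,121) and (200,166). The full-size red cup is at (266,184) and the corn cup at (359,181), with equal lid sizes.

Run:
```python
from h import *
p=imaging.camera_params("wrist");im=cv2.cvtColor(cv2.imread("pics/wrist6.png"),cv2.COLOR_BGR2HSV)
m=(((im[:,:,0]<6)|(im[:,:,0]>174))&(im[:,:,1]>170)&(im[:,:,2]>90)).astype(np.uint8);m[215:]=0
n,l,s,c=cv2.connectedComponentsWithStats(m)
for i in range(1,n):
    if s[i,4]>200:
        C=atz("wrist",c[i],.073,p); w=[np.linalg.norm(atz("wrist",c[i]+[d,0],.073,p)-atz("wrist",c[i]-[d,0],.073,p))*1e3 for d in(s[i,2]/2,)]
        print(s[i],c[i].round(1),C.round(4),np.round(w,1))
        if abs(c[i][0]-266)<8: to([C[0],C[1],0.03],1.424)
```

```text
[231 109  26  26 525] [243.4 121.1] [ 0.3873 -0.2901  0.073 ] [38.]
[187 154  25  25 503] [199.2 165.9] [ 0.4466 -0.3635  0.073 ] [37.9]
[ 340  163   39   37 1152] [359.  180.7] [ 0.4922 -0.1233  0.073 ] [60.3]
[ 247  165   37   38 1110] [265.1 183.7] [ 0.4834 -0.2669  0.073 ] [56.5]
q [-0.76  0.24  1.44 -0.01  1.47 -2.23] pos [ 0.4473 -0.274   0.3834] axes x [-0.013  0.001 -1.   ] y [ 0.095  0.996 -0.   ] F [ 0.3 -0.8 -0.3] w 0.0869
shift mm [353.   10.5  39.9]
rot deg [ 3.  -0.7  0. ] [-177.    -0.    -1.1]
```

```bash
python3 -m inch '[[87,[0,10,40],[3,-0.7,0]],[87,[50,0,0],[0,0,0]],[87,[50,0,0],[0,0,0]],[87,[50,0,0],[0,0,0]],[87,[50,0,0],[0,0,0]],[87,[25,0,0],[0,0,0]],[87,[0,0,0],[0,0,0]]]'; python3 -c "
from h import *
to([0.4836,-0.267,0.042],1.424)"
```

```text
time: 18.38
position: [0.4924, -0.2705, 0.1536]
tool_rot: [0.055, 0.703, -0.058, 0.707]
ft_force: [0.8, 0.4, 0.1]
grip_width: 0.0868
q [-0.7   0.53  1.67 -0.    0.94 -2.11] pos [ 0.4924 -0.2705  0.1536] axes x [ 0.005 -0.005 -1.   ] y [ 0.159  0.987 -0.005] F [0.8 0.4 0.1] w 0.0868
shift mm [111.5   2.5  -9.9]
rot deg [-0.7  0.4  0.3] [179.3   0.4  -0.6]
```

```bash
python3 -m inch '[[87,[0,3,-10],[0,0.4,0.3]],[87,[30,0,0],[0,0,0]],[87,[30,0,-2],[0,0.3,0]],[87,[25,0,-2],[0,0.3,0]],[87,[15,0,-2],[0,0.3,0]],[87,[8,0,0],[0,0,0]],[87,[0,0,0],[0,0,0]]]'; python3 -c "
from h import *
to([0.4836,-0.267,0.042],1.424)"
```

```text
time: 19.25
position: [0.4813, -0.2697, 0.0532]
tool_rot: [0.054, 0.705, -0.06, 0.704]
ft_force: [0.2, -0.2, 0.4]
grip_width: 0.0871
q [-0.71  0.68  1.75 -0.01  0.7  -2.11] pos [ 0.4813 -0.2697  0.0532] axes x [-0.002 -0.009 -1.   ] y [ 0.161  0.987 -0.009] F [ 0.2 -0.2  0.4] w 0.0871
shift mm [11.2  3.1  1.9]
rot deg [-0.9 -0.   0.5] [1.791e+02 8.000e-01 1.000e-01]
```

```bash
python3 -m inch '[[87,[10,3,2],[0,0,0.5]],[87,[2,0,0],[0,0,0]],[87,[0,0,0],[0,0,0]],[40,[0,0,0],[0,0,0]],[40,[0,0,0],[0,0,0]],[40,[0,0,0],[0,0,0]],[40,[0,0,0],[0,0,0]],[40,[0,0,0],[0,0,0]]]' 15; python3 -c "
from h import *
to([0.4836,-0.267,0.042],1.424)"
```

```text
time: 20.25
position: [0.4852, -0.2678, 0.0424]
tool_rot: [0.056, 0.704, -0.058, 0.706]
ft_force: [0.8, -0.8, 0.3]
grip_width: 0.0604
q [-0.71  0.7   1.75 -0.    0.69 -2.11] pos [ 0.4852 -0.2678  0.0424] axes x [ 0.003 -0.002 -1.   ] y [ 0.161  0.987 -0.002] F [ 0.8 -0.8  0.3] w 0.0604
shift mm [ 0.4  0.5 -1.7]
rot deg [-0.9  0.2  0.1] [179.1   0.2  -0.3]
```

```bash
python3 -m inch '[[40,[-20,0,0],[0,0,0]],[40,[-45,0,0],[0,0,0]],[40,[-50,0,0],[0,0,0]],[40,[-50,0,0],[0,0,0]],[40,[-50,0,0],[0,0,0]],[40,[-40,0,-30],[0,0,0]],[40,[-10,40,-30],[0,0,0]],[40,[0,50,0],[0,0,0]],[40,[0,50,0],[0,0,0]],[40,[0,50,0],[0,0,0]],[40,[0,50,0],[0,0,0]],[40,[0,50,0],[0,0,0]]]'; python3 -c "
from h import *
to([0.5315,0.183,0.30],1.424)"
```

```text
time: 21.75
position: [0.4707, 0.0328, 0.3147]
tool_rot: [0.059, 0.703, -0.062, 0.706]
ft_force: [0.4, -0.0, -1.1]
grip_width: 0.0602
q [-0.17  0.21  1.68 -0.    1.25 -1.56] pos [0.4707 0.0328 0.3147] axes x [ 0.003 -0.004 -1.   ] y [ 0.17   0.985 -0.003] F [ 0.4 -0.  -1.1] w 0.0602
shift mm [ 14.3 158.4  34.3]
rot deg [-1.4  0.2  0.2] [178.6   0.3  -0.3]
```

```bash
python3 -m inch '[[40,[0,52,8],[0,0,0]],[40,[0,52,10],[-1,0,0]],[40,[0,48,14],[0,0,0]],[40,[0,4,2],[0,0,0]],[40,[35,0,0],[0,0,0]],[40,[40,0,0],[0,0,0]],[40,[0,0,0],[0,0,0]]]'
python3 - <<'E'
from h import *
to([0.5315,0.183,0.05],1.424)
for c in("side","scene"): cv2.imwrite(f"pics/{c}7.png",imaging.camera(c)[:,:,::-1])
a,b=cv2.imread("pics/side7.png")[30:260,150:400],cv2.imread("pics/scene7.png")[30:260,120:370]
cv2.imwrite("pics/c7.png",cv2.resize(np.hstack([a,b]),None,fx=1.6,fy=1.6))
E
```

```text
time: 22.62
position: [0.5286, 0.1874, 0.2368]
tool_rot: [0.05, 0.704, -0.054, 0.706]
ft_force: [-0.5, -0.6, -0.8]
grip_width: 0.0604
q [ 0.15  0.42  1.58 -0.01  1.14 -1.28] pos [0.5286 0.1874 0.2368] axes x [ 0.002 -0.006 -1.   ] y [ 0.147  0.989 -0.006] F [-0.5 -0.6 -0.8] w 0.0604
shift mm [186.8  -2.8   3. ]
rot deg [-0.   0.1  0.4] [180.    0.6  -0.2]
```

View pics/c7.png

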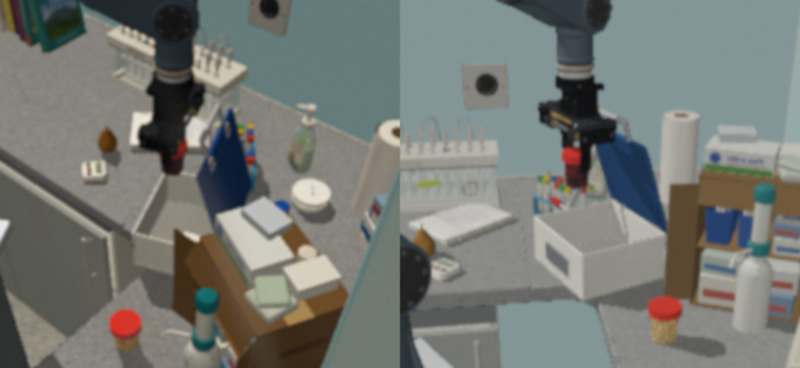

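Both views show the lid standing up, locked, and the cup in the gripper above the box interior. I lower it now.

```bash
python3 -m inch '[[40,[30,-3,1],[0,0,0.4]],[40,[40,0,-2],[0,0.3,0]],[40,[40,0,-2],[0,0.3,0]],[40,[30,0,-2],[0,0.3,0]],[40,[20,0,-1],[0,0.2,0]],[40,[8,0,0],[0,0,0]],[40,[0,0,0],[0,0,0]]]'; python3 -c "
from h import *
to([0.5315,0.183,0.05],1.424)"
```

```text
time: 23.6
position: [0.5429, 0.1853, 0.0838]
tool_rot: [0.057, 0.696, -0.049, 0.714]
ft_force: [0.9, -0.1, 0.1]
grip_width: 0.0605
q [ 0.13  0.64  1.7   0.01  0.77 -1.29] pos [0.5429 0.1853 0.0838] axes x [ 0.026  0.009 -1.   ] y [0.149 0.989 0.012] F [ 0.9 -0.1  0.1] w 0.0605
shift mm [ 33.5  -4.4 -11.7]
rot deg [-0.2  1.4 -0.7] [179.8  -1.1  -2.2]
```

```bash
python3 -m inch '[[40,[0,-4,-11],[0,1.4,-0.7]],[40,[15,0,-1],[0,0.3,0]],[40,[10,0,-1],[0,0.2,0]],[40,[5,0,0],[0,0,0]],[40,[0,0,0],[0,0,0]]]'; python3 -c "
from h import *
to([0.5315,0.183,0.0474],1.424)"
```

```text
time: 24.22
position: [0.5304, 0.1835, 0.0542]
tool_rot: [0.053, 0.707, -0.053, 0.703]
ft_force: [-0.1, -1.0, -0.8]
grip_width: 0.0605
q [ 0.13  0.69  1.72  0.    0.74 -1.29] pos [0.5304 0.1835 0.0542] axes x [-0.006  0.002 -1.   ] y [0.149 0.989 0.001] F [-0.1 -1.  -0.8] w 0.0605
shift mm [ 6.8 -0.3  1.2]
rot deg [-0.2 -0.4 -0. ] [ 1.798e+02 -1.000e-01  6.000e-01]
```

```bash
python3 -m inch '[[40,[4,0,1],[0,-0.4,0]],[40,[2,0,0],[0,0,0]],[40,[1,0,0],[0,0,0]],[40,[0,0,0],[0,0,0]]]'; python3 -c "
from h import *
to([0.5315,0.183,0.0474],1.424)"
```

```text
time: 24.72
position: [0.5322, 0.1834, 0.0476]
tool_rot: [0.053, 0.704, -0.053, 0.706]
ft_force: [-0.4, 1.1, -0.1]
grip_width: 0.0603
q [ 0.13  0.7   1.72  0.    0.71 -1.29] pos [0.5322 0.1834 0.0476] axes x [ 0.003  0.001 -1.   ] y [0.149 0.989 0.001] F [-0.4  1.1 -0.1] w 0.0603
shift mm [ 0.2 -0.5 -0.6]
rot deg [-0.2  0.2 -0.1] [ 1.798e+02 -1.000e-01 -3.000e-01]
```

```bash
python3 -m inch '[[40,[1,0,0],[0,0,0]],[87,[0,0,0],[0,0,0]],[87,[0,0,0],[0,0,0]],[87,[0,0,0],[0,0,0]],[87,[0,0,0],[0,0,0]],[87,[-20,0,0],[0,0,0]],[87,[-40,0,0],[0,0,0]],[87,[-45,0,0],[0,0,0]],[87,[-45,0,0],[0,0,0]],[87,[-45,0,0],[0,0,0]],[87,[0,0,0],[0,0,0]]]'
python3 - <<'E'
from h import *
to([0.56,0.36,0.25],-0.147)
for c in("side","scene","wrist"): cv2.imwrite(f"pics/{c}8.png",imaging.camera(c)[:,:,::-1])
E
```

```text
time: 26.1
position: [0.5316, 0.1832, 0.2466]
tool_rot: [0.053, 0.705, -0.053, 0.706]
ft_force: [-0.8, 0.1, 0.4]
grip_width: 0.0868
q [ 0.13  0.41  1.57  0.    1.16 -1.29] pos [0.5316 0.1832 0.2466] axes x [ 0.001  0.001 -1.   ] y [0.15  0.989 0.001] F [-0.8  0.1  0.4] w 0.0868
shift mm [ -3.3 179.1   1.6]
rot deg [89.8  0.  -0.1] [-90.2   0.1   0. ]
```

View pics/wrist8.png

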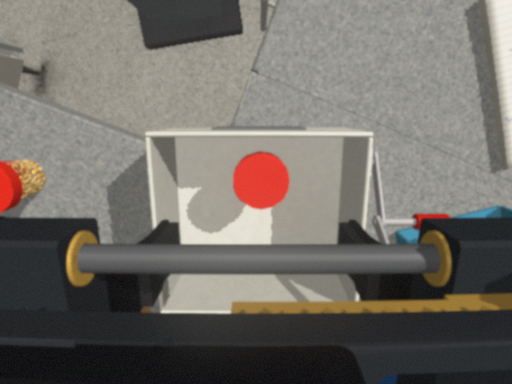

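The cup stands inside the box at (261,180). The stay's red knob shows at about (431,217), locked behind the foot and near the rack's blue corner at (490,215).

Run:
```python
from h import *
p=imaging.camera_params("wrist")
im=cv2.cvtColor(cv2.imread("pics/wrist8.png"),cv2.COLOR_BGR2HSV)
m=(((im[:,:,0]<6)|(im[:,:,0]>174))&(im[:,:,1]>150)).astype(np.uint8);m[:,:400]=0;m[226:]=0
n,l,s,c=cv2.connectedComponentsWithStats(m);print([(s[i],c[i]) for i in range(1,n) if s[i,4]>30])
for px in[(431,217),(418,216),(447,216)]: print(knobxz("wrist",px,.185,p),[atz("wrist",px,z,p).round(4) for z in(.08,.09,.1)])
print(imaging.tip_of("wrist","knob")[:2],imaging.tip_of("wrist","rail_mark")[:2])
for c in("side","scene"):
    print(c,[(d["pixel"],knobxz(c,d["pixel"]).round(0)) for d in imaging.tip_of(c,"knob")[:3]])
    print(c,[atz(c,d["pixel"],0) for d in imaging.tip_of(c,"rack")[:1]])
im=cv2.cvtColor(cv2.imread("pics/scene8.png"),cv2.COLOR_BGR2HSV)
m=(((im[:,:,0]<6)|(im[:,:,0]>174))&(im[:,:,1]>130)).astype(np.uint8);m[:,:195]=0;m[170:]=0;m[:135]=0;m[:,240:]=0
n,l,s,c=cv2.connectedComponentsWithStats(m);print([(s[i],c[i],knobxz("scene",c[i])) for i in range(1,n) if s[i,4]>5])
```

```text
[(array([414, 214,  35,  12, 196], dtype=int32), array([429.18367347, 217.07142857]))]
[ -7.77538647 185.          83.38088749] [array([0.5968, 0.3624, 0.08  ]), array([0.5927, 0.3572, 0.09  ]), array([0.5885, 0.352 , 0.1   ])]
[-1.47319676e-02  1.85000000e+02  5.59822693e+01] [array([0.5934, 0.3481, 0.08  ]), array([0.5894, 0.3433, 0.09  ]), array([0.5854, 0.3385, 0.1   ])]
[-18.00712689 185.         111.43693813] [array([0.5984, 0.3802, 0.08  ]), array([0.5942, 0.3745, 0.09  ]), array([0.5901, 0.3687, 0.1   ])]
[{'pixel': [431.9, 220.9], 'confidence': 0.61}] [{'pixel': [360.6, 158.8], 'confidence': 0.98}]
side []
side [array([0.66466436, 0.43843109, 0.        ])]
scene []
scene [array([0.66918001, 0.42018601, 0.        ])]
[(array([214, 153,   6,   5,  18], dtype=int32), array([216.5       , 155.16666667]), array([ -4.82488691, 185.        ,  86.63095075]))]
```

```bash
python3 -m inch '[[60,[-30,30,-10],[0,0,0]],[40,[0,50,0],[0,0,0]],[40,[0,50,0],[0,0,0]],[40,[0,45,0],[0,0,0]],[40,[0,0,0],[10.5,0,0]],[40,[0,0,0],[10.5,0,0]],[40,[0,0,0],[10.5,0,0]],[40,[0,0,0],[10.5,0,0]],[40,[0,0,0],[10.5,0,0]],[40,[0,0,0],[10.5,0,0]],[40,[0,0,0],[10.5,0,0]],[40,[0,0,0],[10.5,0,0]]]'; python3 -m inch '[[40,[0,0,0],[6,0,0]],[40,[0,0,0],[0,0,0]]]'
python3 - <<'E'
from h import *
to([0.597,0.3604,0.069],-0.147)
p=imaging.camera_params("wrist");cv2.imwrite("pics/wrist9.png",imaging.camera("wrist")[:,:,::-1])
for d in imaging.tip_of("wrist","knob")[:2]: print(d,knobxz("wrist",d["pixel"],.185,p),[atz("wrist",d["pixel"],z,p).round(4) for z in(.08,.09,.1)])
E
```

```text
time: 28.05
position: [0.5443, 0.3624, 0.2621]
tool_rot: [-0.513, -0.482, 0.528, -0.474]
ft_force: [0.5, -0.5, 0.8]
grip_width: 0.04
time: 28.3
position: [0.5439, 0.3623, 0.2605]
tool_rot: [-0.537, -0.453, 0.554, -0.446]
ft_force: [0.2, -0.0, 0.2]
grip_width: 0.0399
q [0.42 0.54 1.29 0.   1.33 0.61] pos [0.5439 0.3623 0.2605] axes x [-0.026 -0.007 -1.   ] y [ 0.981 -0.192 -0.024] F [ 0.2 -0.   0.2] w 0.0399
shift mm [190.1  57.  -10.7]
rot deg [-2.6  0.7  1.4] [177.3   2.1  -1. ]
{'pixel': [316.8, 164.5], 'confidence': 0.74} [  1.24110001 185.          75.03879196] [array([0.6037, 0.3603, 0.08  ]), array([0.6025, 0.3624, 0.09  ]), array([0.6012, 0.3644, 0.1   ])]
```

View pics/wrist9.png

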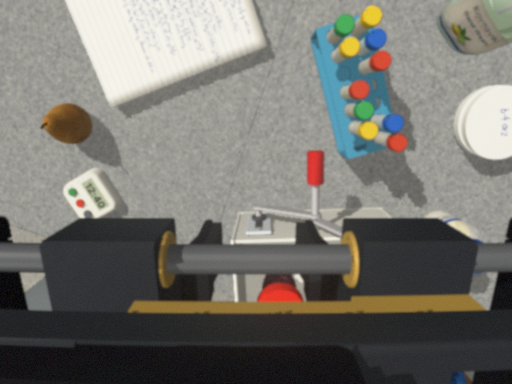

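The knob spans (316,152) to (316,185), the lower link runs from the foot at (260,212) to (316,218), and the rack's near corner is at (345,157).

Run:
```python
from h import *
p=imaging.camera_params("wrist")
print(knobxz("wrist",(315.5,168.5),.185,p),[atz("wrist",(315.5,168.5),z,p).round(4) for z in(.08,.09,.1)])
print("rack corner",[atz("wrist",(345,157),z,p).round(3) for z in(.0,.04,.08)],[atz("wrist",(392,146),z,p).round(3) for z in(.0,.04,.08)])
print("foot",[knobxz("wrist",(260,213),y,p).round(1) for y in(.117,.125)])
for d in(-10,-8,-5,0):
  for a in(140,145,150):
    K=np.array([-69-75*np.cos(np.radians(a)),185,56+d+75*np.sin(np.radians(a))])/1e3;print(d,a,(K*1e3).round(),proj("wrist",R.from_euler('z',YAW).apply(K)+O,p).round(1))
```

```text
[ -3.52629298 185.          97.55838957] [array([0.6017, 0.3562, 0.08  ]), array([0.6005, 0.3584, 0.09  ]), array([0.5993, 0.3605, 0.1   ])]
rack corner [array([ 0.652,  0.347, -0.   ]), array([0.644, 0.355, 0.04 ]), array([0.635, 0.363, 0.08 ])] [array([0.716, 0.35 , 0.   ]), array([0.701, 0.358, 0.04 ]), array([0.686, 0.365, 0.08 ])]
foot [array([-65.4, 117. ,  33.7]), array([-64.6, 125. ,  57.3])]
-10 140 [-12. 185.  94.] [307.3 168.2]
-10 145 [ -8. 185.  89.] [310.5 167.1]
-10 150 [ -4. 185.  84.] [313.1 166.1]
-8 140 [-12. 185.  96.] [307.6 168.6]
-8 145 [ -8. 185.  91.] [310.7 167.5]
-8 150 [ -4. 185.  86.] [313.3 166.4]
-5 140 [-12. 185.  99.] [308.  169.1]
-5 145 [ -8. 185.  94.] [311.1 168. ]
-5 150 [ -4. 185.  88.] [313.7 166.9]
0 140 [-12. 185. 104.] [308.6 170. ]
0 145 [ -8. 185.  99.] [311.8 168.9]
0 150 [ -4. 185.  94.] [314.4 167.8]
```

```bash
python3 -m inch '[[26,[0,50,-3],[-2.6,0.7,1.4]],[26,[40,0,0],[0,0,0]],[26,[40,0,0],[0,0,0]],[26,[0,0,0],[0,0,0]]]'; python3 -c "
from h import *
to([0.5985,0.352,0.073],-0.147)"
```

```text
time: 28.9
position: [0.5958, 0.356, 0.1783]
tool_rot: [0.535, 0.464, -0.532, 0.464]
ft_force: [-0.4, -0.4, 0.1]
grip_width: 0.0262
q [0.38 0.67 1.29 0.   1.18 0.52] pos [0.5958 0.356  0.1783] axes x [ 0.004  0.002 -1.   ] y [ 0.99  -0.139  0.003] F [-0.4 -0.4  0.1] w 0.0262
shift mm [105.3   2.9   3.8]
rot deg [ 0.4 -0.1 -0.2] [-179.6    0.3   -0.2]
```

```bash
python3 -m inch '[[26,[30,2,3],[0,0,0]],[26,[30,0,0],[0,0,0]],[26,[0,0,0],[0,0,0]]]'
python3 - <<'E'
from h import *
to([0.5985,0.352,0.073],-0.147)
p=imaging.camera_params("wrist");cv2.imwrite("pics/wrist10.png",imaging.camera("wrist")[:,:,::-1])
for d in imaging.tip_of("wrist","knob")[:2]: print(d,[atz("wrist",d["pixel"],z,p).round(4) for z in(.08,.09,.1)])
E
```

```text
time: 29.28
position: [0.601, 0.3546, 0.1228]
tool_rot: [0.537, 0.463, -0.529, 0.466]
ft_force: [0.1, -0.0, 1.2]
grip_width: 0.0259
q [0.37 0.73 1.33 0.   1.07 0.51] pos [0.601  0.3546 0.1228] axes x [ 0.012  0.005 -1.   ] y [ 0.991 -0.136  0.011] F [ 0.1 -0.   1.2] w 0.0259
shift mm [49.7 -2.7  3.3]
rot deg [ 0.6 -0.4 -0.6] [-179.4    1.    -0.6]
{'pixel': [259.4, 209.9], 'confidence': 0.55} [array([0.6024, 0.3578, 0.08  ]), array([0.6026, 0.3608, 0.09  ]), array([0.6029, 0.3639, 0.1   ])]
```

View pics/wrist10.png

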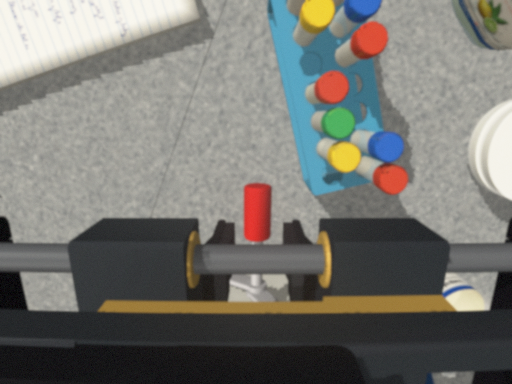

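The knob (257,185)–(257,241) is centred between the fingers (232–287), and the rack corner at (312,193) is clear. I descend and grip.

```bash
python3 -m inch '[[26,[15,-1,1],[0.6,-0.4,-0.6]],[26,[18,-1,0],[0,0,-0.2]],[26,[14,-1,0],[0,0,-0.2]],[26,[0,0,0],[0,0,0]]]'; python3 -c "
from h import *
to([0.6005,0.353,0.072],-0.147)"
```

```text
time: 29.88
position: [0.6021, 0.3561, 0.0792]
tool_rot: [0.537, 0.462, -0.534, 0.461]
ft_force: [-0.2, -0.2, 0.1]
grip_width: 0.026
q [0.37 0.79 1.34 0.   1.01 0.52] pos [0.6021 0.3561 0.0792] axes x [ 0.003  0.005 -1.   ] y [ 0.989 -0.147  0.002] F [-0.2 -0.2  0.1] w 0.026
shift mm [ 7.2 -1.1  3.4]
rot deg [-0.  -0.3 -0.1] [180.   -0.2   0.5]
```

```bash
python3 -m inch '[[26,[8,-1,2],[0,-0.3,-0.2]],[26,[0,0,0],[0,0,0]],[10,[0,0,0],[0,0,0]],[10,[0,0,0],[0,0,0]],[10,[0,0,0],[0,0,0]]]' 12; python3 -c "
from h import *
to([0.6005,0.353,0.072],-0.147)"
```

```text
time: 30.5
position: [0.5999, 0.3544, 0.0707]
tool_rot: [-0.535, -0.463, 0.536, -0.461]
ft_force: [-0.2, 0.3, 0.1]
grip_width: 0.0174
q [0.37 0.8  1.34 0.   1.   0.52] pos [0.5999 0.3544 0.0707] axes x [-0.003 -0.    -1.   ] y [ 0.989 -0.147 -0.003] F [-0.2  0.3  0.1] w 0.0174
shift mm [-1.3  0.8  1.3]
rot deg [-0.   0.   0.2] [ 1.8e+02  3.0e-01 -1.0e-01]
```

```bash
cat >> h.py <<'E'
def knob(F=(-66.5,48)):
    o=get_obs();T=R.from_quat(o["tool_rot"]).as_matrix();g=o["position"]-0.019*T[:,0]
    Z=R.from_euler('z',-YAW);b=Z.apply(g-O)*1e3;d=b[[0,2]]-F
    print("box",b.round(1),"r",np.hypot(*d).round(1),"ang",np.degrees(np.arctan2(d[1],-d[0])).round(1),"Fbox",Z.apply(o["ft_force"]).round(1),"w",round(float(o["grip_width"])*1e3,1),"toolx",T[:,0].round(3),"t",o["time"])
E
python3 -c "
from h import *
knob()"
python3 -m inch '[[10,[-5,-3,0],[0,0,0]],[10,[-4,-3,0],[0,0,0]]]'; python3 -c "
from h import *
knob()"
```

```text
box [ -2.3 179.5  89.7] r 76.5 ang 147.0 Fbox [-0.2  0.3  0.1] w 17.4 toolx [-0.003 -0.    -1.   ] t 30.5
time: 30.75
position: [0.5951, 0.3551, 0.0794]
tool_rot: [-0.535, -0.462, 0.536, -0.462]
ft_force: [1.0, 0.4, -4.5]
grip_width: 0.0177
box [ -7.3 179.4  98.4] r 77.8 ang 139.6 Fbox [ 1.   0.6 -4.5] w 17.7 toolx [-0. -0. -1.] t 30.75
```

```bash
python3 -m inch '[[10,[-4,-4,0],[0,0,0]],[10,[-3,-4,0],[0,0,0]]]'; python3 -c "
from h import *
knob()"; python3 -m inch '[[10,[-3,-4,0],[0,0,0]],[10,[-3,-4,0],[0,0,0]]]'; python3 -c "
from h import *
knob()"
```

```text
time: 31.0
position: [0.5886, 0.3562, 0.0877]
tool_rot: [0.536, 0.461, -0.534, 0.463]
ft_force: [2.0, -1.0, -2.1]
grip_width: 0.0176
box [-13.9 179.6 106.7] r 78.8 ang 131.8 Fbox [ 2.1 -0.7 -2.1] w 17.6 toolx [ 0.004  0.    -1.   ] t 31.0
time: 31.25
position: [0.5813, 0.3573, 0.0954]
tool_rot: [0.537, 0.46, -0.534, 0.463]
ft_force: [1.4, -1.7, -0.3]
grip_width: 0.0173
box [-21.4 179.6 114.4] r 80.3 ang 124.2 Fbox [ 1.7 -1.5 -0.3] w 17.3 toolx [ 0.007  0.    -1.   ] t 31.25
```

```bash
sed -i 's/F=(-66.5,48)/F=(-70,56.6)/' h.py; python3 -m inch '[[10,[-5,-6,0],[0,0,0]],[10,[-4,-7,0],[0,0,0]],[10,[-3,-7,0],[0,0,0]]]' 20; python3 -c "
from h import *
knob()"
```

```text
time: 31.62
position: [0.5611, 0.3604, 0.109]
tool_rot: [0.538, 0.46, -0.533, 0.464]
ft_force: [2.2, -1.0, 0.3]
grip_width: 0.0173
box [-41.9 179.7 128. ] r 76.7 ang 111.5 Fbox [ 2.3 -0.6  0.3] w 17.3 toolx [ 0.009  0.001 -1.   ] t 31.625
```

```bash
python3 -m inch '[[10,[-2,-7,0],[0,0,0]],[10,[-1,-7,0],[0,0,0]],[10,[0,-7,0],[0,0,0]],[10,[0,-7,0],[0,0,0]]]' 20; python3 -c "
from h import *
knob()"
```

```text
time: 32.12
position: [0.5311, 0.3654, 0.1135]
tool_rot: [0.538, 0.46, -0.532, 0.464]
ft_force: [0.0, -0.0, -0.8]
grip_width: 0.0174
box [-72.3 180.2 132.5] r 75.9 ang 88.3 Fbox [ 0.  -0.  -0.8] w 17.4 toolx [ 0.01   0.002 -1.   ] t 32.125
```

```bash
python3 -m inch '[[10,[1,-7,0],[0,0,0]],[10,[2,-7,0],[0,0,0]],[10,[2,-7,0],[0,0,0]],[10,[3,-7,0],[0,0,0]]]' 25; python3 -c "
from h import *
knob()"
```

```text
time: 32.62
position: [0.4998, 0.3705, 0.1037]
tool_rot: [0.538, 0.461, -0.533, 0.463]
ft_force: [-0.4, 0.3, -1.3]
grip_width: 0.0172
box [-103.9  180.7  122.7] r 74.3 ang 62.8 Fbox [-0.4  0.2 -1.3] w 17.2 toolx [ 0.007  0.002 -1.   ] t 32.625
```

```bash
python3 -m inch '[[10,[4,-7,0],[0,0,0]],[10,[4,-6,0],[0,0,0]],[10,[5,-6,0],[0,0,0]],[10,[5,-5,0],[0,0,0]]]' 25; python3 -c "
from h import *
knob()"
```

```text
time: 33.12
position: [0.474, 0.3744, 0.083]
tool_rot: [0.537, 0.461, -0.533, 0.463]
ft_force: [3.0, 0.1, -4.9]
grip_width: 0.0168
box [-130.   180.8  102. ] r 75.3 ang 37.1 Fbox [ 3.   0.6 -4.9] w 16.8 toolx [ 0.006  0.002 -1.   ] t 33.125
```

```bash
python3 -m inch '[[10,[6,-4,0],[0,0,0]],[10,[6,-4,0],[0,0,0]],[10,[7,-3,0],[0,0,0]]]' 25; python3 -c "
from h import *
knob()"
```

```text
time: 33.5
position: [0.4641, 0.376, 0.0625]
tool_rot: [0.538, 0.461, -0.533, 0.463]
ft_force: [2.9, -0.1, -3.1]
grip_width: 0.017
box [-140.1  180.9   81.5] r 74.4 ang 19.6 Fbox [ 2.9  0.3 -3.1] w 17.0 toolx [ 0.008  0.002 -1.   ] t 33.5
```

```bash
python3 -m inch '[[10,[6,-2,0],[0,0,0]],[10,[6,-1,0],[0,0,0]]]' 25; python3 -c "
from h import *
knob()";  python3 -m inch '[[10,[4,-1,0],[0,0,0]],[10,[0,0,0],[0,0,0]]]' 25; python3 -c "
from h import *
knob()"
```

```text
time: 33.75
position: [0.4631, 0.3765, 0.0508]
tool_rot: [0.539, 0.46, -0.531, 0.464]
ft_force: [3.6, -2.8, 11.0]
grip_width: 0.017
box [-141.2  181.2   69.8] r 72.4 ang 10.5 Fbox [ 4.  -2.3 11. ] w 17.0 toolx [ 0.012  0.003 -1.   ] t 33.75
time: 34.0
position: [0.4634, 0.3765, 0.0507]
tool_rot: [0.54, 0.46, -0.531, 0.465]
ft_force: [-1.1, -0.5, 7.1]
grip_width: 0.0172
box [-140.9  181.3   69.7] r 72.1 ang 10.4 Fbox [-1.  -0.6  7.1] w 17.2 toolx [ 0.014  0.003 -1.   ] t 34.0
```

```bash
python3 -m inch '[[10,[-1,0,0],[0,0,0]]]' 25
python3 - <<'E'
from h import *
knob()
for d in(-8,-4,0,4,8): print(d,[(k.round(1),round(a)) for k,a in fourbar(0,d)],[(k.round(1),round(a)) for k,a in fourbar(0.1,d)])
for c in("side","scene","wrist"): cv2.imwrite(f"pics/{c}11.png",imaging.camera(c)[:,:,::-1])
a=cv2.imread("pics/side11.png")[90:200,200:320];b=cv2.imread("pics/scene11.png")[130:240,170:290]
cv2.imwrite("pics/c11.png",np.hstack([cv2.resize(a,(400,366),interpolation=2),cv2.resize(b,(400,366),interpolation=2)]))
E
```

```text
time: 34.12
position: [0.463, 0.3765, 0.0528]
tool_rot: [0.539, 0.46, -0.531, 0.464]
ft_force: [1.9, -0.3, 0.5]
grip_width: 0.017
box [-141.3  181.2   71.8] r 72.9 ang 12.0 Fbox [ 1.9 -0.1  0.5] w 17.0 toolx [ 0.014  0.003 -1.   ] t 34.125
-8 [(array([-143.7,   55.2]), 5), (array([-63.1, -26.8]), -94)] [(array([-142.3,   64. ]), 12), (array([-42.5, -22.2]), -111)]
-4 [(array([-143.9,   55.8]), 3), (array([-71.8, -22.9]), -88)] [(array([-142.8,   65.3]), 10), (array([-49.3, -20.4]), -105)]
0 [(array([-144. ,   56.1]), 0), (array([-81.2, -18. ]), -81)] [(array([-143.3,   66.5]), 8), (array([-56.7, -18. ]), -99)]
4 [(array([-143.9,   55.7]), -3), (array([-91.4, -11.6]), -73)] [(array([-143.6,   67.5]), 6), (array([-64.8, -14.9]), -93)]
8 [(array([-143.4,   54.5]), -7), (array([-102.4,   -3.2]), -64)] [(array([-143.9,   68.2]), 3), (array([-73.5, -10.9]), -87)]
```

View pics/c11.png

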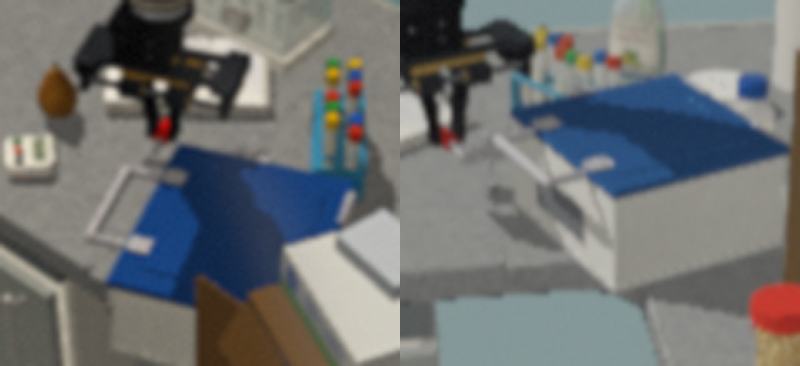

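The lid looks fully shut: the bar is at about (232,151) in the side image and (207,178) in the scene image, matching the closed prediction of (232,150) and (205,177). The knob hangs low in the fingers. I check the numbers before releasing.

Run:
```python
from h import *
H=np.array([.677,.1625,.106])
for c in("side","scene"):
    imaging.camera(c);print(c,[(np.round(d["pixel"],1),round(d["confidence"],2)) for d in imaging.tip_of(c,"lid_bar")[:2]])
    for th in(0,.05,.1): print(th,proj(c,H+R.from_euler('z',YAW).apply([-.24*np.cos(th),0,.24*np.sin(th)])).round(1))
```

```text
side [(array([233.1, 152.1]), 0.68)]
0 [232.4 149.6]
0.05 [232.4 147.1]
0.1 [232.5 144.7]
scene [(array([207.6, 181.4]), 0.94)]
0 [205.9 176.3]
0.05 [205.8 173. ]
0.1 [206.  169.5]
```

```bash
python3 -m inch '[[28,[0,0,0],[0,0,0]],[28,[0,0,0],[0,0,0]],[28,[-15,0,0],[0,0,0]],[28,[-30,0,0],[0,0,0]],[28,[-50,0,0],[0,0,0]],[28,[-50,0,0],[0,0,0]],[28,[-40,0,0],[0,0,0]],[28,[0,0,0],[0,0,0]],[28,[0,0,0],[0,0,0]]]' 25
python3 - <<'E'
from h import *
knob()
for c in("side","scene","wrist"):
    p=imaging.camera_params(c);cv2.imwrite(f"pics/{c}12.png",imaging.camera(c)[:,:,::-1])
    for t,z in(("lid_bar",.106),("knob",.056),("lid_hinge",.106)): print(c,t,[(np.round(d["pixel"],1),atz(c,d["pixel"],z,p).round(3),round(d["confidence"],2)) for d in imaging.tip_of(c,t)[:2]])
a=cv2.imread("pics/side12.png")[90:200,200:320];b=cv2.imread("pics/wrist12.png")
cv2.imwrite("pics/c12.png",np.hstack([cv2.resize(a,(400,366),interpolation=2),cv2.resize(b,(400,366))]))
E
```

```text
time: 35.6
position: [0.4568, 0.3757, 0.2431]
tool_rot: [0.537, 0.461, -0.534, 0.463]
ft_force: [-0.6, -0.2, -0.2]
grip_width: 0.028
box [-147.2  179.6  262.1] r 219.6 ang 69.4 Fbox [-0.5 -0.2 -0.2] w 28.0 toolx [ 0.005  0.    -1.   ] t 35.6
side lid_bar [(array([231.9, 152.9]), array([0.441, 0.181, 0.106]), 0.88)]
side knob [(array([248.8, 129.7]), array([0.464, 0.374, 0.056]), 0.43)]
side lid_hinge [(array([299.1, 166.4]), array([0.681, 0.159, 0.106]), 0.94)]
scene lid_bar [(array([207. , 177.6]), array([0.437, 0.188, 0.106]), 0.84)]
scene knob [(array([182.8, 169.1]), array([0.468, 0.388, 0.056]), 0.46)]
scene lid_hinge []
wrist lid_bar []
wrist knob [(array([264.9, 168.9]), array([0.466, 0.38 , 0.056]), 0.78)]
wrist lid_hinge []
```

```bash
python3 -c "
from h import *
o=get_obs();print(o['time'],o['ft_force'],np.abs(o['joint_velocities']).max());print(robot.hand_in())"
```

```text
36.2 [-1.24141528  0.09237336 -0.68866908] 0.0023982815887806323
the job is handed in; nothing more can be done
None
```

The red bean cup is in the return box, the lid is shut with the stay folded, and I handed the job in at 36.2 s of the 72 s allowed. The hand-in reports no verdict, so the result is not confirmed.

**What I did:**
- **Lid up:** I raised it by the bar until the force rose (about 4 N over the load), then let it down until the stay held it with no force on the fingers.
- **Cup in:** I picked up the full-size red bean cup; the two smaller red-lidded cups measured only 38 mm across. I set it upright in the box.
- **Lid down:** I gripped the knob, drew it over the line and led it round its circle until the lid was shut, then let go.

**Last checks:**
- **Lid and stay:** The detected bar and knob positions match where they were when shut at the start, within a few millimetres to about a centimetre. That agrees with a shut lid.
- **Arm:** It stood clear and still, with only about 1 N of sensor noise on the wrist.
- **Cup:** It stood upright in the box when I last saw it, before the lid closed. It cannot be seen under the lid.

**Doubts:**
- **Push at the shut stop:** The final downward move on the knob pressed with about 11 N for a moment before I backed off. I did not measure the rail afterwards.
- **Slip on the knob:** It slid several millimetres in the fingers on the way round.
- **Lid edge touched:** While approaching the bar, one finger brushed the lid's front edge with about 5 N.
- **Bystanders:** I did not measure them at the end. In the pictures I viewed, none had visibly moved.
- **Final picture:** I could not view it because the picture limit was reached, so the final check rests on the networks' positions.

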